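Return the cleaned microscope objectives to their storage block in order of power

TASK

The four microscope objectives have been cleaned and stand in mixed order in the steel cleaning rack. Put them back into the black storage block in order of magnification, starting at the block's white end: red ring first, then yellow, green and blue. Lower each one thread down into its socket until its shoulder sits flat on the block, never letting one fall, and leave the brown oil bottle where it stands.

Things in the scene. Friction and masses are not known exactly. Their poses are not given: they have to be found in the camera images.
- storage_block: black storage block, 48 x 136 x 34 mm (156 long with its end plates), fixed; origin at the centre of its underside, z up, y along its length. Four round sockets in its top on the long centre line, at y = -54, -18, 18, 54 mm: 21 mm across, 14 deep, chamfered. A seated objective rests with its shoulder on the block's top. It may stand nearer or farther than the rack
- white_end: white end plate of the storage block, 50 x 10 x 34 mm, fixed on one end or the other of the block (the plate on the opposite end is black); origin at the centre of its underside, on the block's long centre line, 73 mm from the block's centre. The sockets lie 19, 55, 91 and 127 mm from it
- cleaning_rack: stainless steel rack that holds the four objectives at the start, 50 x 142 mm, 40 mm high, fixed; origin at the centre of its underside, z up, y along its length. Four openings, 21 mm across, at y = -54, -18, 18, 54 mm; which objective stands in which varies
- red_grip (a point): objective with a red ring, lens up, 0.1-0.2 kg: barrel 28 mm across, straight for 28 up from its shoulder, then the ring (a red collar from above) and a narrow nose; 44 mm from shoulder to top. Below the shoulder a thread 11 mm across, 10 long, its tip tapered to 4. The point is on its axis 22 mm above the shoulder (62 mm above the table in the rack, 56 in the block). Grip across the row: neighbours are 8 mm off
- yellow_grip (a point): objective with a yellow ring, lens up, 0.1-0.2 kg: barrel 28 mm across, straight for 28 up from its shoulder, then the ring (a yellow collar from above) and a narrow nose; 48 mm from shoulder to top. Below the shoulder a thread 11 mm across, 10 long, its tip tapered to 4. The point is on its axis 22 mm above the shoulder (62 mm above the table in the rack, 56 in the block). Grip across the row: neighbours are 8 mm off
- green_grip (a point): objective with a green ring, lens up, 0.1-0.2 kg: barrel 28 mm across, straight for 28 up from its shoulder, then the ring (a green collar from above) and a narrow nose; 54 mm from shoulder to top. Below the shoulder a thread 11 mm across, 10 long, its tip tapered to 4. The point is on its axis 22 mm above the shoulder (62 mm above the table in the rack, 56 in the block). Grip across the row: neighbours are 8 mm off
- blue_grip (a point): objective with a blue ring, lens up, 0.1-0.2 kg: barrel 28 mm across, straight for 28 up from its shoulder, then the ring (a blue collar from above) and a narrow nose; 58 mm from shoulder to top. Below the shoulder a thread 11 mm across, 10 long, its tip tapered to 4. The point is on its axis 22 mm above the shoulder (62 mm above the table in the rack, 56 in the block). Grip across the row: neighbours are 8 mm off
- oil_mid (a point): brown glass immersion-oil bottle with a black cap, 28 mm in diameter, 60 mm tall, loose, a bystander; this point is its centre, 30 mm up

How it is judged:
By the outcome, as a careful person would: the job done as asked, in the order asked, and still so for the second after the job is handed in, with the robot touching nothing.
It also fails if it takes over 80 s, if anything falls off the work surface, if the arm or the gripper's body presses on something with over 40 N, if the wrist force passes 120 N, or if a joint passes its speed limit or range.

ROBOT

A 6-joint arm with a two-finger parallel gripper is mounted at the origin on a cart in front of the work surface, level with it; the furniture and walls round the work are solid. World frame = base frame: x ahead of the robot, y to its left, z up, the work surface at z = 0. Lengths are in mm, angles in rad, forces in N, time in s.
With the tool pointing down it reaches from about 275 to 1000 mm from the base axis. Payload 8.4 kg.
Tool frame: the origin (TCP) lies at the very end of the fingers, on their centre line; the grasp point (between the pads) lies 19 mm behind it; z points along the fingers, x is the direction in which the jaws open and shut, and the axes are right-handed (so a half turn about z gives the same grasp; the last joint's range is limited). The gripper opens to 85 mm and grips with 20 to 120 N. Pads are 22 mm wide; open, the fingers measure 114 mm over their backs; the gripper's body (76 mm by 85 mm) begins 54 mm behind the grasp point. The pads swing forward as they close: fully open they stand 13 mm farther back than shut.
Start: joints at [-1.326, 0.353, 1.633, -0, 1.155, -0.002], TCP at [152.687, -606.065, 231.281] pointing down, gripper open.
Joint ranges: [-2.63, 2.63], [-0.92, 2.1], [0.06, 2.66], [-1.3, 4.44], [0, 2.69], [-3.02, 3.02]. Speed limits (rad/s): [2.22, 2.22, 2.79, 3.14, 3.14, 3.14].

INTERFACE

Orientations are given as [roll, pitch, yaw] about the fixed x, y, z axes, in that order (R = Rz(yaw) Ry(pitch) Rx(roll)).
In Python, from rig import r gives the robot as it stands. The module is installed in compiled form; this text tells all that it offers.
- The arm moves only by the tool apply_moves, never from a script. Its argument "targets" is a list that holds one entry, the list of rows, each a list of 7 numbers: the gripper's target within -1 to 1 (fully open at 1, half-way at 0, shut at -1), then the shift along the tool's x, y, z in cm, then the turn, a rotation vector about the tool's x, y, z in degrees. A call has 1 to 8 rows; each row is the pose to reach, as a shift and turn from the pose measured when the call began, along the tool's axes at that moment; what a row does not reach only later rows make up. A row lasts 1/10 s, in which the tool goes at most 50 mm and 8.59 degrees, less where a joint would pass 70% of its speed; a pose out of reach is approached as far as the arm can. A call with a gripper value outside its range is refused whole. The fingers move at their own pace and stop on an object; "newtons" is the grip in N (left out, the last holds). Time passes only in rows, so rows that repeat a pose let the fingers close. It gives the time, the measured TCP pose, the force and the opening at its end, in the units of the state.
- r.sense(): the state, without advancing time (a new reading comes with each control period).
- r.grab_frame(name): name is "scene" or "side" or "wrist"; returns a dict with "pixels" (384x512x3 uint8, red, green, blue), "fov_y" (degrees; the focal length in pixels is half the picture's height over the tangent of half this angle, whatever the lens; pixels are square), "cx", "cy" (the principal point, pixels), "R" (3x3) and "t" (3): a world point X has camera coordinates R X + t; the wrist camera has in their place "mount" (4x4, takes a point from camera to tool coordinates, whose origin is the TCP and whose axes are the tool frame's). Camera axes: x right, y down, z forward; pixel columns grow to the right and rows downward; lengths in mm; the calibration is good to about 2 mm. A picture is of the moment at which its call begins: read the wrist's pose just before it. There is no depth.
- r.sign_off(): hands the job in, once; it reports no verdict.
The state is a dict: "clock": time; "qpos": joint angles; "qvel": joint speeds; "joint_efforts": joint torques, N m; "eef_pos": TCP position; "tcp_rot": TCP orientation; "contact_force": force on the tool from outside, world axes, zero at the start; "wrist_torque": the same for the moment, N m; "opening": opening from 0.0 (shut) to 1.0 (fully open).
Only numpy, scipy, OpenCV 4.12 (cv2) and the standard library are available. Lean on these libraries where they do the work, as an engineer would, in place of code of your own. Each camera call takes 0.05 s, during which the arm holds its last target. There are 200 camera calls.

## Working session

There is one attempt and no reset: what is moved stays moved. The work goes in short steps, Python scripts to look and compute and a tool call to move; the robot and the scene stay as the last step left them, time stands still between calls to the robot, and variables do not carry over. Pictures are saved under pics/ and viewed, about 12 in all and at most 16, crops included, and the job is handed in when it is done.

Besides the shell and the picture viewer there is one more tool, called after "Request:" by a JSON object that holds its "method" and its "body", one argument or row to a line. apply_moves: Moves the arm, as the interface text tells. Its arguments: {"type":"object","properties":{"targets":{"type":"array"},"newtons":{"type":"number"}},"required":["targets"]}

```bash
mkdir -p pics; ls
python3 - <<'E'
from rig import r
import cv2,numpy as np
s=r.sense();print({k:np.round(v,3).tolist() for k,v in s.items()})
for n in("scene","side","wrist"):
    f=r.grab_frame(n);cv2.imwrite(f"pics/{n}0.png",f["pixels"][...,::-1])
    print(n,{k:np.round(v,3).tolist() for k,v in f.items() if k!="pixels"})
a=[cv2.imread(f"pics/{n}0.png") for n in("scene","side")]
cv2.imwrite("pics/scene0b.png",cv2.resize(a[0],(800,600),interpolation=cv2.INTER_CUBIC))
E
```

```text
pics
{'clock': 0.0, 'qpos': [-1.326, 0.354, 1.634, 0.0, 1.155, -0.002], 'qvel': [0.001, 0.001, -0.001, 0.0, -0.0, 0.001], 'joint_efforts': [-0.0, -60.526, -34.207, 0.0, 0.009, -0.0], 'eef_pos': [152.565, -605.61, 230.589], 'tcp_rot': [-3.142, 0.001, -1.324], 'contact_force': [-0.785, -0.153, -0.326], 'wrist_torque': [0.051, 0.024, 0.009], 'opening': 0.999}
scene {'fov_y': 46.201, 'cx': 257.455, 'cy': 194.073, 'R': [[-0.986, -0.164, -0.023], [-0.05, 0.424, -0.904], [0.158, -0.891, -0.426]], 't': [553.506, 7.576, 919.201]}
side {'fov_y': 42.187, 'cx': 259.344, 'cy': 193.523, 'R': [[0.959, 0.282, 0.014], [0.243, -0.8, -0.549], [-0.143, 0.53, -0.835]], 't': [-547.947, 29.492, 911.743]}
wrist {'fov_y': 69.084, 'cx': 250.805, 'cy': 193.931, 'mount': [[1.0, 0.001, 0.001, 0.757], [-0.001, 0.964, 0.267, -67.875], [-0.001, -0.267, 0.964, -143.425], [0.0, 0.0, 0.0, 1.0]]}
```

View pics/scene0b.png

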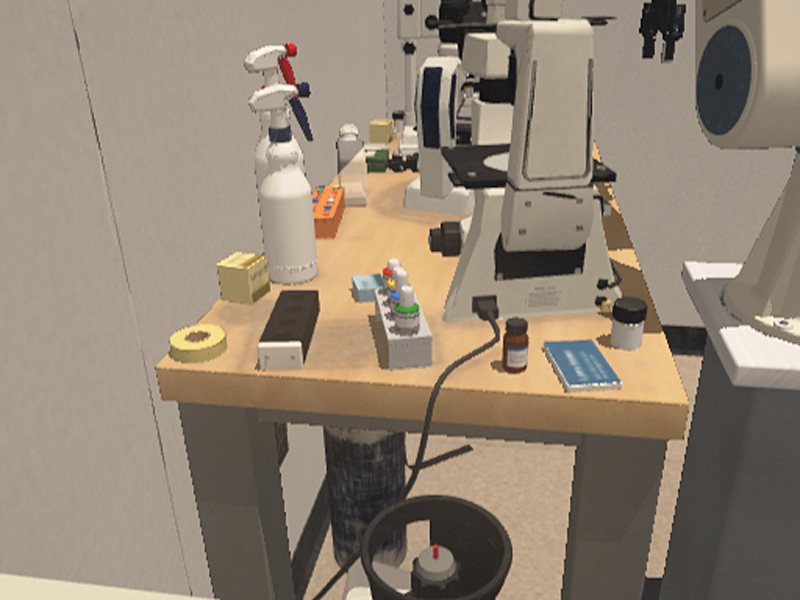

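View pics/side0.png

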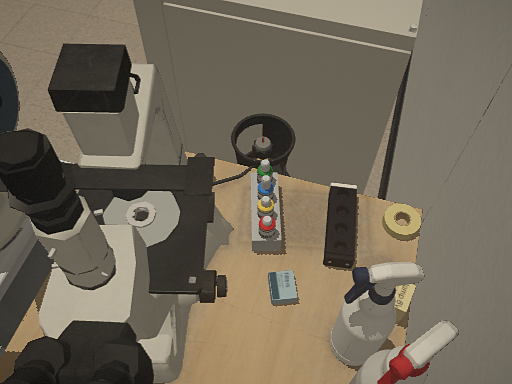

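The scene view (800x600) shows the rack at about (405,330), the block at (290,330) with its white plate facing this camera, and the oil bottle at (515,345). In the side view the order from the far end is green (264,170), blue (266,186), yellow (266,204) and red (267,225). The block's white end is at the far end (343,186). The microscope stands to the left.

```bash
cat > h.py <<'E'
from rig import r
import cv2,numpy as np
from scipy.spatial.transform import Rotation as Ro
def cam(n):
    s=r.sense(); f=r.grab_frame(n)
    if "R" in f: R=np.array(f["R"]);C=-R.T@np.array(f["t"])
    else:
        T=np.eye(4);T[:3,:3]=Ro.from_euler("xyz",s["tcp_rot"]).as_matrix();T[:3,3]=s["eef_pos"]
        M=T@np.array(f["mount"]);R=M[:3,:3].T;C=M[:3,3]
    fl=f["pixels"].shape[0]/2/np.tan(np.radians(f["fov_y"])/2)
    return f["pixels"][...,::-1].copy(),(fl,f["cx"],f["cy"],R,C)
def ray(c,uv,z):
    fl,cx,cy,R,C=c;d=R.T@np.array([(uv[0]-cx)/fl,(uv[1]-cy)/fl,1]);return C+d*(z-C[2])/d[2]
def proj(c,X):
    fl,cx,cy,R,C=c;p=R@(np.array(X)-C);return np.array([fl*p[0]/p[2]+cx,fl*p[1]/p[2]+cy])
E
python3 - <<'E'
from h import *
im,c=cam("side");print("sideC",c[4])
for n,uv,z in[("white far L",(331,184),34),("white far R",(356,186),34),("blk near L",(323,265),34),("blk near R",(354,268),34),("rack near L",(252,249),40),("rack near R",(282,249),40),("green",(264,163),90),("blue",(266,180),90),("yel",(266,199),84),("red",(267,218),82),("stage edge",(212,157),150),("stage edge z0",(212,157),100),("knob",(225,288),60),("bottle?",(214,290),60),("spray",(362,340),100)]:print(n,ray(c,uv,z).round())
cv2.imwrite("pics/sidecrop.png",cv2.resize(im[130:330,130:440],None,fx=2.5,fy=2.5,interpolation=cv2.INTER_CUBIC))
im,c=cam("scene");print("sceneC",c[4]);k=.64
for n,uv,z in[("white TL",(259,344),34),("white TR",(303,344),34),("blk far L",(282,292),34),("blk farR",(319,292),34),("rack front L",(387,340),40),("rackfrontR",(431,338),40),("scopeBL",(445,318),0),("scopeBR",(612,308),0),("oil base",(515,368),0),("jar",(626,345),0),("sprayer",(295,280),0),("tape",(198,345),15),("box",(245,295),0),("tabcorner",(160,370),0),("tabcornR",(686,405),0)]:print(n,ray(c,np.array(uv)*k,z).round())
E
```

```text
sideC [ 649.35235141 -305.73693067  785.65760378]
white far L [640. 230.  34.]
white far R [685. 239.  34.]
blk near L [661.  66.  34.]
blk near R [711.  76.  34.]
rack near L [541.  58.  40.]
rack near R [589.  72.  40.]
green [520. 199.  90.]
blue [533. 166.  90.]
yel [543. 132.  84.]
red [554.  99.  82.]
stage edge [448. 143. 150.]
stage edge z0 [432. 178. 100.]
knob [523. -29.  60.]
bottle? [508. -37.  60.]
spray [736. -62. 100.]
sceneC [401.1758475  906.22412825 411.30494567]
white TL [684. 244.  34.]
white TR [635. 237.  34.]
blk far L [704. 102.  34.]
blk farR [655.  97.  34.]
rack front L [540. 227.  40.]
rackfrontR [492. 217.  40.]
scopeBL [490.  85.   0.]
scopeBR [273.  29.   0.]
oil base [397. 203.   0.]
jar [267. 132.   0.]
sprayer [726. -14.   0.]
tape [771. 222.  15.]
box [781.  46.   0.]
tabcorner [803. 259.   0.]
tabcornR [222. 256.   0.]
```

View pics/sidecrop.png

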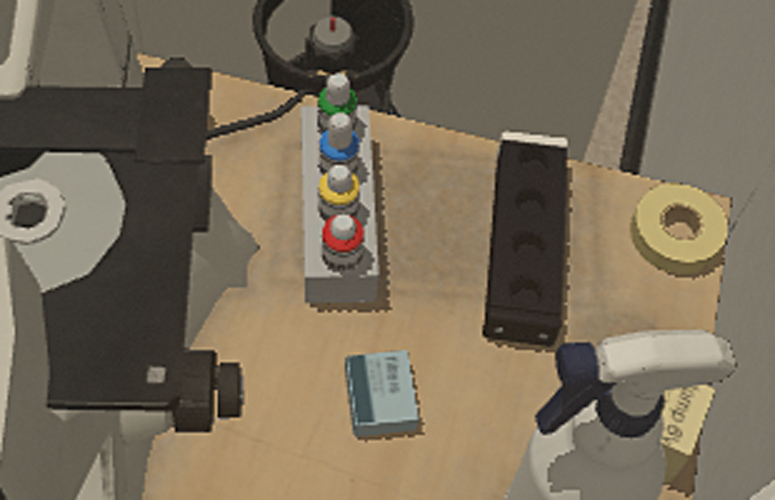

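The crop confirms the order from the far (white) end as green, blue, yellow, red. The block's white plate is at the far (+y) end. Before I swing the arm I need the microscope's extents.

Run:
```python
from h import *
im,c=cam("scene");im2,c2=cam("side")
cv2.imwrite("pics/scenecrop.png",cv2.resize(im[0:250,230:420],None,fx=2.4*1.0,fy=2.4,interpolation=cv2.INTER_CUBIC))
print("side box corners vs z")
for uv in[(130,45),(130,110),(52,105),(160,70),(214,157),(205,292)]:
    print(uv,[ray(c2,uv,z).round().tolist() for z in(150,200,300,400,500)])
print("scene pillar rays at y")
for uv in [(326,13),(378,13),(390,110),(285,97),(326,10)]:
    d=[]
    for z in(150,200,300,380): d.append(ray(c,uv,z).round().tolist())
    print(uv,d)
```

```text
side box corners vs z
(130, 45) [[211.0, 349.0, 150.0], [246.0, 298.0, 200.0], [315.0, 195.0, 300.0], [384.0, 92.0, 400.0], [453.0, -11.0, 500.0]]
(130, 110) [[280.0, 198.0, 150.0], [309.0, 158.0, 200.0], [367.0, 79.0, 300.0], [426.0, -0.0, 400.0], [484.0, -80.0, 500.0]]
(52, 105) [[148.0, 169.0, 150.0], [188.0, 132.0, 200.0], [266.0, 57.0, 300.0], [345.0, -18.0, 400.0], [424.0, -92.0, 500.0]]
(160, 70) [[291.0, 303.0, 150.0], [320.0, 255.0, 200.0], [376.0, 160.0, 300.0], [432.0, 64.0, 400.0], [489.0, -32.0, 500.0]]
(214, 157) [[451.0, 144.0, 150.0], [466.0, 109.0, 200.0], [498.0, 38.0, 300.0], [529.0, -33.0, 400.0], [560.0, -104.0, 500.0]]
(205, 292) [[515.0, -76.0, 150.0], [525.0, -94.0, 200.0], [547.0, -130.0, 300.0], [568.0, -166.0, 400.0], [589.0, -203.0, 500.0]]
scene pillar rays at y
(326, 13) [[511.0, -3392.0, 150.0], [490.0, -2570.0, 200.0], [448.0, -925.0, 300.0], [414.0, 391.0, 380.0]]
(378, 13) [[73.0, -3300.0, 150.0], [136.0, -2495.0, 200.0], [261.0, -886.0, 300.0], [362.0, 402.0, 380.0]]
(390, 110) [[279.0, -101.0, 150.0], [303.0, 92.0, 200.0], [349.0, 477.0, 300.0], [387.0, 786.0, 380.0]]
(285, 97) [[523.0, -208.0, 150.0], [499.0, 5.0, 200.0], [453.0, 432.0, 300.0], [416.0, 773.0, 380.0]]
(326, 10) [[523.0, -3837.0, 150.0], [500.0, -2929.0, 200.0], [453.0, -1114.0, 300.0], [416.0, 338.0, 380.0]]
```

View pics/scenecrop.png

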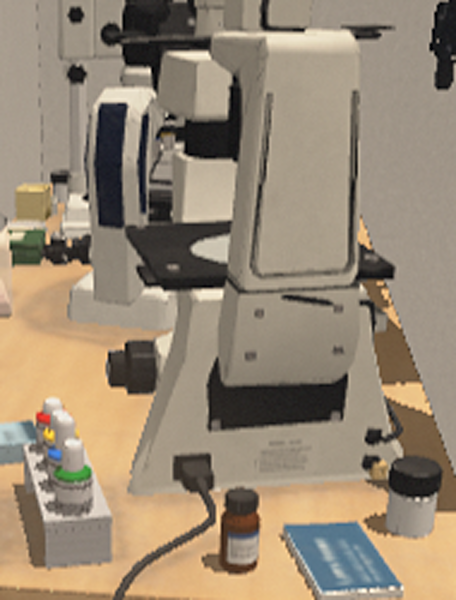

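Stage corner is around (458,126,175), and the pillar and head top out above z≈380 at x<430. I'll lift first, pulling in, then swing high over.

Request:
{"method": "apply_moves", "body": {
  "targets": [
    [[1, 0, 0, -5, 0, 0, 0], [1, 0, 0, -10, 0, 0, 0], [1, 0, 0, -15, 0, 0, 0], [1, 0, 0, -20, 0, 0, 0], [1, 0, 0, -25, 0, 0, 0], [1, 0, 0, -30, 0, 0, 0], [1, 0, 0, -35, 0, 0, 0], [1, 0, 0, -39, 0, 0, 0]]
  ]
}}

```text
clock: 1.15
eef_pos: [152.6, -605.6, 624.6]
tcp_rot: [3.142, -0.002, -1.324]
contact_force: [-0.5, -1.2, -0.1]
opening: 0.997
```

```bash
cat >> h.py <<'E'
def tr():
    s=r.sense();R=Ro.from_euler("xyz",s["tcp_rot"]).as_matrix();return R,np.array(s["eef_pos"])
def swing(dth,r1,n=8):
    R,p=tr();r0=np.hypot(p[0],p[1]);a0=np.arctan2(p[1],p[0])
    for i in range(1,n+1):
        th=np.radians(dth*i/n);rr=r0+(r1-r0)*i/n
        q=np.array([rr*np.cos(a0+th),rr*np.sin(a0+th),p[2]]);print((R.T@(q-p)/10).round(1),round(-dth*i/n,1))
def go(X,yaw,n=1):
    "shift (cm) and turn (deg) in tool axes to a tool-down pose"
    R,p=tr();Rt=Ro.from_euler("xyz",[np.pi,0,yaw]).as_matrix()
    d=R.T@(np.array(X)-p)/10;w=np.degrees(Ro.from_matrix(R.T@Rt).as_rotvec());print("go",d.round(2),w.round(2))
E
python3 -c "
from h import *
s=r.sense();print(s['qpos']);swing(30,450)"
```

```text
[-1.32638750e+00  2.51570423e-01  9.51648206e-01 -2.29377635e-05
  1.93602472e+00 -2.41675153e-03]
[-2.3 -3.9 -0. ] -3.8
[-4.9 -7.6 -0. ] -7.5
[ -7.6 -10.9  -0. ] -11.2
[-10.6 -13.9  -0. ] -15.0
[-13.6 -16.6  -0. ] -18.8
[-16.8 -18.9  -0. ] -22.5
[-20.1 -20.9  -0. ] -26.2
[-23.5 -22.5  -0.1] -30.0
```

Request:
{"method": "apply_moves", "body": {
  "targets": [
    [[1, -2.3, -3.9, 0, 0, 0, -3.8], [1, -4.9, -7.6, 0, 0, 0, -7.5], [1, -7.6, -10.9, 0, 0, 0, -11.2], [1, -10.6, -13.9, 0, 0, 0, -15], [1, -13.6, -16.6, 0, 0, 0, -18.8], [1, -16.8, -18.9, 0, 0, 0, -22.5], [1, -20.1, -20.9, 0, 0, 0, -26.2], [1, -23.5, -22.5, 0, 0, 0, -30]]
  ]
}}

```text
clock: 1.95
eef_pos: [313.8, -321.2, 623.8]
tcp_rot: [3.141, -0.002, -0.797]
contact_force: [0.5, -0.1, -0.1]
opening: 1.004
```

```bash
python3 -c "
from h import *
s=r.sense();print(s['qpos']);swing(48,450)
im,c=cam('wrist');cv2.imwrite('pics/w1.png',im)"
```

```text
[-7.99675208e-01 -6.71457993e-02  1.30610008e+00 -1.00705606e-03
  1.90059291e+00 -2.59884259e-03]
[-0.2 -4.7 -0. ] -6.0
[-1.  -9.3 -0. ] -12.0
[ -2.2 -13.9  -0. ] -18.0
[ -3.8 -18.3  -0. ] -24.0
[ -6.  -22.5  -0. ] -30.0
[ -8.5 -26.4  -0. ] -36.0
[-11.5 -30.1  -0.1] -42.0
[-14.8 -33.4  -0.1] -48.0
```

View pics/w1.png

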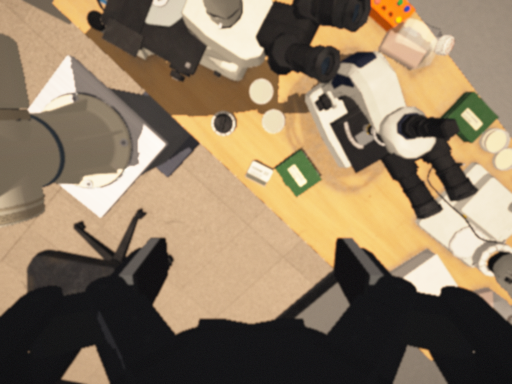

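The wrist view shows two microscopes well below the gripper and a clear path. I'll continue the swing.

Request:
{"method": "apply_moves", "body": {
  "targets": [
    [[1, -0.2, -4.7, 0, 0, 0, -6], [1, -1, -9.3, 0, 0, 0, -12], [1, -2.2, -13.9, 0, 0, 0, -18], [1, -3.8, -18.3, 0, 0, 0, -24], [1, -6, -22.5, 0, 0, 0, -30], [1, -8.5, -26.4, 0, 0, 0, -36], [1, -11.5, -30.1, 0, 0, 0, -42], [1, -14.8, -33.4, 0, 0, 0, -48]]
  ]
}}

```text
clock: 2.8
eef_pos: [447.6, 24.9, 625.0]
tcp_rot: [3.14, -0.003, 0.051]
contact_force: [1.3, 0.3, -0.1]
opening: 0.998
```

```bash
python3 -c "
from h import *
swing(13,600)
im,c=cam('wrist');cv2.imwrite('pics/w2.png',im);np.save('w2.npy',np.array(c,dtype=object),allow_pickle=True)"
```

```text
[ 1.9 -1.3  0. ] -1.6
[ 3.7 -2.8  0. ] -3.2
[ 5.5 -4.3  0. ] -4.9
[ 7.2 -6.   0. ] -6.5
[ 8.9 -7.7  0. ] -8.1
[10.5 -9.6  0. ] -9.8
[ 12.1 -11.5   0. ] -11.4
[ 13.6 -13.6   0. ] -13.0
```

View pics/w2.png

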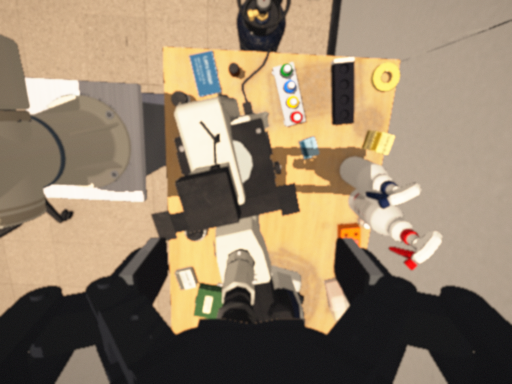

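```bash
python3 -c "
from h import *
go([600,130,380],.27)"
```

```text
go [15.79 -8.9  24.57] [ -0.15  -0.17 -11.93]
```

Request:
{"method": "apply_moves", "body": {
  "targets": [
    [[1, 4, -2.2, 1, 0, 0, -3], [1, 8, -4.5, 2, 0, 0, -6], [1, 12, -6.7, 4, 0, 0, -9], [1, 15.8, -8.9, 7, 0, 0, -12], [1, 15.8, -8.9, 12, 0, 0, -12], [1, 15.8, -8.9, 17, 0, 0, -12], [1, 15.8, -8.9, 22, 0, 0, -12], [1, 15.8, -8.9, 24.5, 0, 0, -12]]
  ]
}}

```text
clock: 3.65
eef_pos: [598.4, 129.6, 375.9]
tcp_rot: [-3.139, 0.002, 0.271]
contact_force: [-0.4, 0.3, -1.0]
opening: 0.999
```

```bash
python3 -c "
from h import *
import pickle
im,c=cam('wrist');cv2.imwrite('pics/w3r.png',im);pickle.dump(c,open('w3.pkl','wb'))
cv2.imwrite('pics/w3.png',cv2.resize(im[0:300],(800,469),interpolation=cv2.INTER_CUBIC))
print(r.sense()['qpos'])
im,c=cam('side');im2,c=cam('scene');cv2.imwrite('pics/sc3.png',np.hstack([im[:,:400],im2[:,112:]]))"
```

```text
[ 0.20947     0.23676058  1.48217692  0.00243209  1.42935434 -0.06198984]
```

View pics/w3.png

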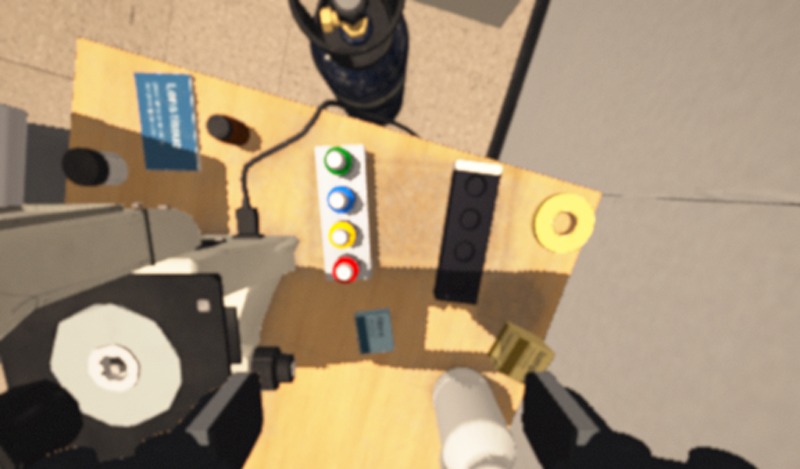

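View pics/sc3.png

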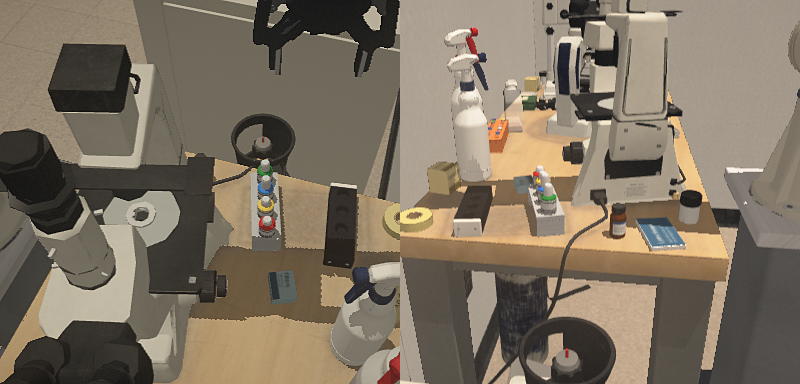

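The wrist view (800 wide) shows the noses: green (338,160), blue (341,200), yellow (342,236), red (346,269). The block corners are (457,160), (502,164), (435,299) and (476,303), with sockets at about (476,185), (470,218) and (464,250). The arm sits clear of the microscope.

```bash
cat >> h.py <<'E'
HUE={"red":(170,8),"yellow":(20,34),"green":(45,85),"blue":(95,125)}
def rings(im,box,lim=(90,70)):
    hsv=cv2.cvtColor(im,cv2.COLOR_BGR2HSV);out={}
    for n,(a,b) in HUE.items():
        h=hsv[...,0];m=((h>=a)|(h<=b)) if a>b else ((h>=a)&(h<=b))
        m=(m&(hsv[...,1]>lim[0]+(60 if n!="blue" else 40))&(hsv[...,2]>lim[1])).astype(np.uint8)
        k=np.zeros_like(m);x0,y0,x1,y1=box;k[y0:y1,x0:x1]=m[y0:y1,x0:x1]
        nl,l,st,ce=cv2.connectedComponentsWithStats(k)
        if nl<2: continue
        j=1+np.argmax(st[1:,4]);pts=np.argwhere(l==j)[:,::-1].astype(np.float32)
        (cx,cy),rad=cv2.minEnclosingCircle(pts);out[n]=(cx,cy,rad,int(st[j,4]))
    return out
E
python3 - <<'E'
from h import *
import pickle
im=cv2.imread('pics/w3r.png');c=pickle.load(open('w3.pkl','rb'))
ro=rings(im,(195,85,245,190))
P=[]
for n in ["green","blue","yellow","red"]:
    cx,cy,rad,a=ro[n];p=ray(c,(cx,cy),73);P.append(p);print(n,np.round(ro[n],1),p.round(1))
nz={"green":(338,160,94),"blue":(341,200,98),"yellow":(342,236,88),"red":(346,269,84)}
for n,(u,v,z) in nz.items():print(n,"nose",ray(c,(u*.64,v*.64),z).round(1))
for n,u,v in[("WL",457,160),("WR",502,164),("BL",435,299),("BR",476,303),("s1",476,185),("s2",470,218),("s3",464,250)]:print(n,ray(c,(u*.64,v*.64),34).round(1))
E
```

```text
green [216.8 102.4   8.6  67. ] [524.8 200.3  73. ]
blue [218.3 127.1   8.3  93. ] [535.7 165.3  73. ]
yellow [218.9 150.    8.6 125. ] [545.2 131.2  73. ]
red [221.  172.6   8.8 129. ] [557.1  96.6  73. ]
green nose [526.8 199.9  94. ]
blue nose [538.5 165.7  98. ]
yellow nose [546.7 131.8  88. ]
red nose [558.3  99.9  84. ]
WL [640.6 234.6  34. ]
WR [687.8 243.6  34. ]
BL [663.   82.6  34. ]
BR [710.   90.8  34. ]
s1 [668.1 215.7  34. ]
s2 [672.9 180.8  34. ]
s3 [677.5 145.5  34. ]
```

```bash
python3 -c "
from h import *
go([557.5,98.5,130],.30)"
```

```text
go [-4.87  1.95 24.95] [-0.14 -0.   -1.65]
```

Request:
{"method": "apply_moves", "body": {
  "targets": [
    [[0.3, -1.5, 0.6, 4.5, 0, 0, -0.5], [0.3, -3, 1.2, 9, 0, 0, -1], [0.3, -4.9, 2, 13.5, -0.1, 0, -1.6], [0.3, -4.9, 2, 18, -0.1, 0, -1.6], [0.3, -4.9, 2, 22, -0.1, 0, -1.6], [0.3, -4.9, 2, 25, -0.1, 0, -1.6], [0.3, -4.9, 2, 25, -0.1, 0, -1.6]]
  ]
}}

```text
clock: 4.5
eef_pos: [556.9, 97.8, 128.1]
tcp_rot: [-3.14, 0.003, 0.299]
contact_force: [-0.3, 1.1, -0.2]
opening: 0.646
```

Run:
```python
from h import *
im,c=cam('wrist')
for n,(x,y,rad,a) in rings(im,(100,0,420,384)).items(): print(n,np.round([x,y,rad,a],1),ray(c,(x,y),73).round(1))
go([557.5,98.5,44],.30);print(r.sense()["opening"])
cv2.imwrite('pics/w4.png',im)
```

```text
red [249.  209.3  18.3 557. ] [555.9  97.2  73. ]
yellow [246.8 161.   19.4 643. ] [543.7 131.5  73. ]
green [246.7  51.9  22.4 567. ] [522.9 199.4  73. ]
blue [247.4 110.8  20.3 578. ] [534.  164.6  73. ]
go [-0.06 -0.06  8.62] [-0.04  0.01 -0.07]
0.6486277634120713
```

View pics/w4.png

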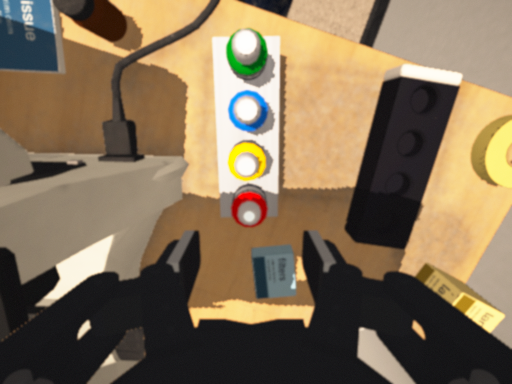

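Close-up: red ring (249,209), yellow (247,161), blue (247,111), green (247,52). Red is centred under the jaws, the yaw is aligned and nothing is in the way. I'll descend and grip.

Request:
{"method": "apply_moves", "body": {
  "targets": [
    [[0.3, -0.1, 0, 3, 0, 0, 0], [0.3, -0.1, 0, 6, 0, 0, 0], [0.3, -0.1, 0, 8, 0, 0, 0], [0.3, -0.1, 0, 8.5, 0, 0, 0], [-1, -0.1, 0, 8.5, 0, 0, 0], [-1, -0.1, 0, 8.5, 0, 0, 0], [-1, -0.1, 0, 8.5, 0, 0, 0], [-1, -0.1, 0, 8.5, 0, 0, 0]]
  ],
  "newtons": 40
}}

```text
clock: 5.35
eef_pos: [558.9, 98.1, 47.6]
tcp_rot: [-3.141, -0.003, 0.299]
contact_force: [-0.9, -0.3, 6.3]
opening: 0.311
```

Run:
```python
from h import *
im,c=cam('wrist')
# refit sockets from w4-pose view
go([667.6,216.4,140],.147);s=r.sense();print(s["eef_pos"],s["opening"],s["contact_force"])
```

```text
go [13.91 -8.11 -9.2 ] [-0.03 -0.18  8.7 ]
[558.84332133  98.06424919  47.57287696] 0.30753253535831376 [-0.84526966 -0.56999117  5.81543481]
```

TCP stopped at z 47.6, higher than planned, with 6 N upward. I'll reopen and look at where it settles before regripping lower.

Request:
{"method": "apply_moves", "body": {
  "targets": [
    [[0.1, -0.2, 0, 0.2, 0, 0, 0], [0.1, -0.2, 0, 0.4, 0, 0, 0], [0.1, -0.2, 0, 0.4, 0, 0, 0]]
  ]
}}

```text
clock: 5.7
eef_pos: [557.1, 97.5, 43.9]
tcp_rot: [-3.141, -0.004, 0.299]
contact_force: [0.2, 1.2, 0.4]
opening: 0.546
```

Run:
```python
from h import *
im,c=cam('wrist');s=r.sense();print(s["eef_pos"],s["opening"],s["contact_force"])
im2,c2=cam('side')
cv2.imwrite('pics/w5.png',np.hstack([cv2.resize(im[150:384,130:390],None,fx=1.5,fy=1.5),cv2.resize(im2[130:270,180:350],None,fx=2.4,fy=2.507)[:351]]))
```

```text
[557.04161603  97.51338634  43.77121063] 0.5509028728986741 [-0.48512964 -0.51707113  0.45952521]
```

View pics/w5.png

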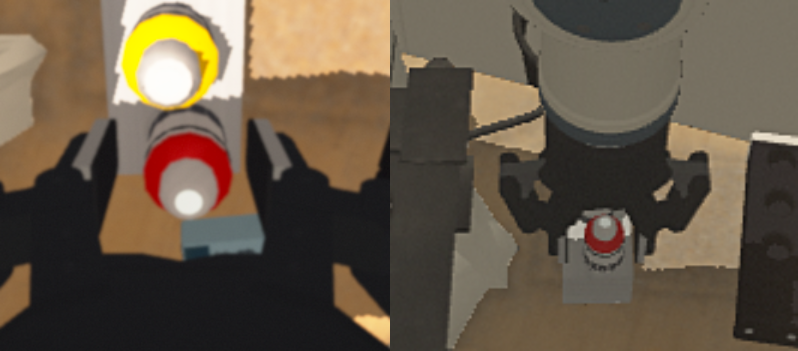

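Wrist crop shows red upright between the jaws, slightly right of centre. I'll regrip about 3 mm lower.

Request:
{"method": "apply_moves", "body": {
  "targets": [
    [[0.1, 0.1, 0, 0.25, 0, 0, 0], [-0.4, 0.1, 0, 0.3, 0, 0, 0], [-1, 0.1, 0, 0.3, 0, 0, 0], [-1, 0.1, 0, 0.3, 0, 0, 0], [-1, 0.1, 0, 0.3, 0, 0, 0]]
  ],
  "newtons": 30
}}

```text
clock: 6.3
eef_pos: [557.9, 97.8, 40.5]
tcp_rot: [-3.141, -0.003, 0.299]
contact_force: [-0.2, -0.1, -1.5]
opening: 0.317
```

Run:
```python
from h import *
s=r.sense();print(s["eef_pos"],s["opening"],s["contact_force"])
go([667.6,216.4,140],.147)
```

```text
[557.86521582  97.77991244  40.52763256] 0.3173678761454238 [-0.15258685 -0.120872   -1.53437791]
go [14.01 -8.11 -9.9 ] [-0.03 -0.17  8.7 ]
```

Request:
{"method": "apply_moves", "body": {
  "targets": [
    [[-1, 0, 0, -2, 0, 0, 0], [-1, 0, 0, -5.5, 0, 0, 0], [-1, 0, 0, -9.9, 0, 0, 0], [-1, 3.5, -2, -9.9, 0, 0, 2.2], [-1, 7, -4, -9.9, 0, 0, 4.4], [-1, 10.5, -6, -9.9, 0, 0, 6.6], [-1, 14, -8.1, -9.9, 0, 0, 8.7], [-1, 14, -8.1, -9.9, 0, 0, 8.7]]
  ]
}}

```text
clock: 7.1
eef_pos: [670.3, 220.0, 139.8]
tcp_rot: [-3.139, -0.006, 0.148]
contact_force: [0.6, 0.1, -2.0]
opening: 0.314
```

Run:
```python
from h import *
import pickle
s=r.sense();print(s["eef_pos"],s["opening"],s["contact_force"])
im,c=cam('wrist');pickle.dump(c,open('w6.pkl','wb'))
im2,c2=cam('side')
for i,y in enumerate((54,18,-18,-54)):
    p=np.array([675.5-.146*y,163+.989*y,34]);u=proj(c,p);cv2.circle(im,tuple(np.int32(u.round())),2,(0,255,0),-1)
cv2.imwrite('pics/w6.png',np.hstack([im,cv2.resize(im2[100:290,230:400],None,fx=1.6,fy=384/190)]))
go([667.6,216.4,60],.147)
```

```text
[670.29257145 219.98752654 139.75118149] 0.3140291652012707 [ 0.61042706  0.13073475 -1.98048441]
go [0.03 0.04 7.9 ] [-0.02 -0.09  0.08]
```

View pics/w6.png

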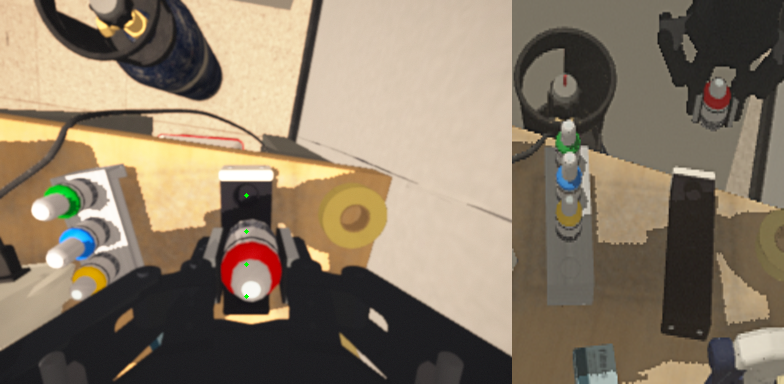

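The predicted socket dot (246,195) falls on the visible socket and red hangs upright. I'll lower it.

Request:
{"method": "apply_moves", "body": {
  "targets": [
    [[-1, 0, 0, 3.5, 0, 0, 0], [-1, 0, 0, 7, 0, 0, 0], [-1, 0, 0, 8.5, 0, 0, 0], [-1, 0, 0, 9.2, 0, 0, 0], [-1, 0, 0, 9.7, 0, 0, 0], [-1, 0, 0, 10.1, 0, 0, 0], [-1, 0, 0, 10.4, 0, 0, 0], [-1, 0, 0, 10.4, 0, 0, 0]]
  ]
}}

```text
clock: 8.0
eef_pos: [667.6, 216.8, 35.5]
tcp_rot: [-3.141, -0.002, 0.148]
contact_force: [0.0, -0.1, -1.5]
opening: 0.314
```

Run:
```python
from h import *
s=r.sense();print(s["eef_pos"],s["opening"],s["contact_force"])
```

```text
[667.56021405 216.83709336  35.54519766] 0.3143904733963031 [ 0.03128466 -0.07513011 -1.50999052]
```

Not yet touching (still only the weight). I'll inch down.

Request:
{"method": "apply_moves", "body": {
  "targets": [
    [[-1, 0, 0, 0.1, 0, 0, 0], [-1, 0, 0, 0.2, 0, 0, 0], [-1, 0, 0, 0.2, 0, 0, 0]]
  ]
}}

```text
clock: 8.3
eef_pos: [668.0, 217.0, 34.5]
tcp_rot: [-3.141, -0.003, 0.149]
contact_force: [-1.0, -0.3, 4.4]
opening: 0.321
```

Contact at 34.5 as predicted, so red is seated. I'll release and rise.

Request:
{"method": "apply_moves", "body": {
  "targets": [
    [[-0.2, 0, 0, 0, 0, 0, 0], [0.1, 0, 0, 0, 0, 0, 0], [0.2, 0, 0, 0, 0, 0, 0], [0.2, 0, 0, -1.5, 0, 0, 0], [0.2, 0, 0, -5, 0, 0, 0], [0.2, 0, 0, -9, 0, 0, 0], [0.2, 0, 0, -10.5, 0, 0, 0]]
  ]
}}

```text
clock: 9.0
eef_pos: [669.9, 217.6, 144.9]
tcp_rot: [-3.14, -0.009, 0.149]
contact_force: [0.3, 0.5, -0.0]
opening: 0.599
```

Run:
```python
from h import *
im,c=cam('wrist');cv2.imwrite('pics/w7.png',im)
for n,(x,y,rad,a) in rings(im,(150,0,350,384)).items(): print(n,np.round([x,y,rad,a],1),ray(c,(x,y),67).round(1))
print(tr()[1]); go([545.5,132,140],.30); go([545.5,132,42],.30)
```

```text
red [247.6 200.3  17.7 542. ] [668.5 217.4  67. ]
yellow [ 346.   211.5   30.6 1244. ] [751.9 219.7  67. ]
[670.40413976 217.74770959 145.97157872]
go [-13.63   6.63   0.44] [-0.06 -0.63 -8.68]
go [-13.73   6.65  10.23] [-0.06 -0.63 -8.68]
```

Red's ring is at (668.5,217.4), within 1.5 mm of the socket axis, so it's upright. Next is yellow.

Request:
{"method": "apply_moves", "body": {
  "targets": [
    [[0.2, -3.7, 1.8, 0, 0, 0, -2.2], [0.2, -7.4, 3.6, 0, 0, 0, -4.4], [0.2, -11, 5.4, 0.2, 0, -0.3, -6.6], [0.2, -13.6, 6.6, 0.4, 0, -0.6, -8.7], [0.2, -13.6, 6.6, 0.4, 0, -0.6, -8.7], [0.2, -13.6, 6.6, 3.5, 0, -0.6, -8.7], [0.2, -13.6, 6.6, 6.5, 0, -0.6, -8.7], [0.2, -13.6, 6.6, 6.5, 0, -0.6, -8.7]]
  ]
}}

```text
clock: 9.85
eef_pos: [544.3, 132.3, 76.1]
tcp_rot: [-3.14, 0.005, 0.3]
contact_force: [-0.5, -0.0, -0.2]
opening: 0.6
```

Run:
```python
from h import *
im,c=cam('wrist');cv2.imwrite('pics/w8.png',im)
for n,(x,y,rad,a) in rings(im,(150,0,350,384)).items(): print(n,np.round([x,y,rad,a],1),ray(c,(x,y),73).round(1))
print(tr()[1]); go([545.5,132,41],.30)
```

```text
yellow [248.2 238.   23.9 856. ] [543.1 132.   73. ]
green [248.4 107.   27.6 948. ] [522.2 200.3  73. ]
blue [250.1 177.3  25.  825. ] [533.7 166.1  73. ]
[545.41310028 132.59290843  77.92214568]
go [0.   0.06 3.69] [-0.08  0.17  0.  ]
```

Request:
{"method": "apply_moves", "body": {
  "targets": [
    [[0.1, 0, 0, 2.2, 0, 0, 0], [0.1, 0, 0, 3.4, 0, 0, 0], [0.1, 0, 0, 3.7, 0, 0, 0], [-0.4, 0, 0, 3.7, 0, 0, 0], [-1, 0, 0, 3.7, 0, 0, 0], [-1, 0, 0, 3.7, 0, 0, 0], [-1, 0, 0, 3.7, 0, 0, 0]]
  ]
}}

```text
clock: 10.6
eef_pos: [545.8, 132.7, 41.7]
tcp_rot: [-3.14, 0.002, 0.3]
contact_force: [-0.4, -0.0, 3.4]
opening: 0.316
```

Run:
```python
from h import *
s=r.sense();print(s["eef_pos"],s["opening"],s["contact_force"])
go([672.9,180.8,140],.147)
```

```text
[545.83190608 132.74653063  41.69327416] 0.31592783500505345 [-4.43271355e-01 -6.02083583e-04  3.36318599e+00]
go [13.54 -0.85 -9.85] [-0.07  0.1   8.77]
```

Request:
{"method": "apply_moves", "body": {
  "targets": [
    [[-1, 0, 0, -2, 0, 0, 0], [-1, 0, 0, -5.5, 0, 0, 0], [-1, 0, 0, -9.8, 0, 0, 0], [-1, 4.5, -0.3, -9.8, 0, 0, 2.9], [-1, 9, -0.6, -9.8, 0, 0, 5.8], [-1, 12.5, -0.8, -9.8, 0, 0, 8], [-1, 13.5, -0.8, -9.8, 0, 0, 8.8], [-1, 13.5, -0.8, -9.8, 0, 0, 8.8]]
  ]
}}

```text
clock: 11.4
eef_pos: [673.2, 180.5, 139.0]
tcp_rot: [-3.141, 0.002, 0.147]
contact_force: [-0.5, -0.5, -0.9]
opening: 0.321
```

Run:
```python
from h import *
im,c=cam('wrist');cv2.imwrite('pics/w9.png',im)
s=r.sense();print(s["eef_pos"],s["opening"],s["contact_force"])
go([672.9,180.8,36.5],.147)
```

```text
[671.83263668 179.95401852 138.83007743] 0.3148741916078427 [-1.29589282  0.14459504 -0.91709679]
go [ 0.15 -0.06 10.23] [-0.05  0.2   0.  ]
```

Request:
{"method": "apply_moves", "body": {
  "targets": [
    [[-1, 0.1, 0, 3.5, 0, 0, 0], [-1, 0.1, -0.1, 7, 0, 0.2, 0], [-1, 0.1, -0.1, 8.5, 0, 0.2, 0], [-1, 0.1, -0.1, 9.2, 0, 0.2, 0], [-1, 0.1, -0.1, 9.7, 0, 0.2, 0], [-1, 0.1, -0.1, 10.1, 0, 0.2, 0], [-1, 0.1, -0.1, 10.3, 0, 0.2, 0], [-1, 0.1, -0.1, 10.4, 0, 0.2, 0]]
  ]
}}

```text
clock: 12.25
eef_pos: [672.8, 181.2, 35.6]
tcp_rot: [-3.141, -0.001, 0.147]
contact_force: [-1.9, 0.0, 9.8]
opening: 0.315
```

Seated at 35.6 (predicted 35.7). I'll release and rise.

Request:
{"method": "apply_moves", "body": {
  "targets": [
    [[-0.2, 0, 0, -0.1, 0, 0, 0], [0.1, 0, 0, -0.1, 0, 0, 0], [0.2, 0, 0, -0.1, 0, 0, 0], [0.2, 0, 0, -1.5, 0, 0, 0], [0.2, 0, 0, -5, 0, 0, 0], [0.2, 0, 0, -9, 0, 0, 0], [0.2, 0, 0, -10.5, 0, 0, 0]]
  ]
}}

```text
clock: 12.95
eef_pos: [674.9, 181.7, 146.0]
tcp_rot: [-3.14, -0.007, 0.147]
contact_force: [0.1, 0.2, -0.6]
opening: 0.599
```

Run:
```python
from h import *
im,c=cam('wrist');cv2.imwrite('pics/w10.png',im)
for n,(x,y,rad,a) in rings(im,(190,0,310,384)).items(): print(n,np.round([x,y,rad,a],1),ray(c,(x,y),67).round(1))
print(tr()[1]); go([524.5,200.5,142],.30)
```

```text
red [248.1 157.5  18.5 651. ] [668.7 216.5  67. ]
yellow [247.8 201.   17.3 503. ] [673.6 180.5  67. ]
[675.42541528 181.83109566 147.06387492]
go [-14.66  -4.06   0.38] [-0.06 -0.52 -8.76]
```

Request:
{"method": "apply_moves", "body": {
  "targets": [
    [[0.2, -4, -1.1, 0, 0, 0, -2.2], [0.2, -8, -2.2, 0, 0, 0, -4.4], [0.2, -12, -3.3, 0.2, 0, -0.3, -6.6], [0.2, -14.6, -4, 0.4, 0, -0.5, -8.7], [0.2, -14.6, -4, 0.4, 0, -0.5, -8.7], [0.2, -14.6, -4, 3.5, 0, -0.5, -8.7], [0.2, -14.6, -4, 6.5, 0, -0.5, -8.7], [0.2, -14.6, -4, 6.5, 0, -0.5, -8.7]]
  ]
}}

```text
clock: 13.8
eef_pos: [523.8, 199.2, 77.6]
tcp_rot: [-3.141, 0.005, 0.299]
contact_force: [0.8, -0.9, 0.2]
opening: 0.601
```

Run:
```python
from h import *
im,c=cam('wrist');cv2.imwrite('pics/w11.png',im)
for n,(x,y,rad,a) in rings(im,(190,0,310,384)).items(): print(n,np.round([x,y,rad,a],1),ray(c,(x,y),73).round(1))
print(tr()[1]); go([524.5,200.5,41],.30)
```

```text
green [248.5 232.5  23.2 690. ] [522.  201.5  73. ]
blue [249.6 288.6  21.9 721. ] [533.4 166.5  73. ]
[524.88158142 199.64139579  79.37935889]
go [ 0.   -0.09  3.84] [-0.04  0.19 -0.08]
```

Request:
{"method": "apply_moves", "body": {
  "targets": [
    [[0.1, -0.1, -0.1, 2.2, 0, 0, 0], [0.1, -0.1, -0.1, 3.5, 0, 0, 0], [0.1, -0.1, -0.1, 3.8, 0, 0, 0], [-0.4, -0.1, -0.1, 3.8, 0, 0, 0], [-1, -0.1, -0.1, 3.8, 0, 0, 0], [-1, -0.1, -0.1, 3.8, 0, 0, 0], [-1, -0.1, -0.1, 3.8, 0, 0, 0]]
  ]
}}

```text
clock: 14.55
eef_pos: [524.0, 200.4, 42.1]
tcp_rot: [-3.141, 0.002, 0.299]
contact_force: [-0.7, -0.8, 2.5]
opening: 0.315
```

Run:
```python
from h import *
s=r.sense();print(s["eef_pos"],s["opening"],s["contact_force"])
go([678.1,145.2,150],.147)
```

```text
[523.99373989 200.44995303  42.13824793] 0.315098042863992 [-0.7417853  -0.77545267  2.49179757]
go [ 13.08   9.8  -10.82] [-0.04  0.13  8.68]
```

Request:
{"method": "apply_moves", "body": {
  "targets": [
    [[-1, 0, 0, -2, 0, 0, 0], [-1, 0, 0, -6, 0, 0, 0], [-1, 0, 0, -10.8, 0, 0, 0], [-1, 3.7, 2.8, -10.8, 0, 0, 2.5], [-1, 7.4, 5.6, -10.8, 0, 0, 5], [-1, 11, 8.2, -10.8, 0, 0, 7.4], [-1, 13.1, 9.8, -10.8, 0, 0, 8.7], [-1, 13.1, 9.8, -10.8, 0, 0, 8.7]]
  ]
}}

```text
clock: 15.35
eef_pos: [681.3, 143.8, 149.7]
tcp_rot: [-3.142, 0.0, 0.144]
contact_force: [1.0, 0.4, -2.4]
opening: 0.315
```

Run:
```python
from h import *
im,c=cam('wrist');cv2.imwrite('pics/w12.png',im)
s=r.sense();print(s["eef_pos"],s["opening"],s["contact_force"])
go([678.1,145.2,36.5],.147)
```

```text
[679.10915126 144.45925204 149.373415  ] 0.31611544210075804 [-0.58547148 -0.20368256 -1.62821257]
go [-0.06 -0.08 11.29] [-0.03  0.14 -0.1 ]
```

Request:
{"method": "apply_moves", "body": {
  "targets": [
    [[-1, -0.1, -0.1, 4, 0, 0.1, -0.1], [-1, -0.1, -0.1, 8, 0, 0.1, -0.1], [-1, -0.1, -0.1, 9.6, 0, 0.1, -0.1], [-1, -0.1, -0.1, 10.3, 0, 0.1, -0.1], [-1, -0.1, -0.1, 10.8, 0, 0.1, -0.1], [-1, -0.1, -0.1, 11.1, 0, 0.1, -0.1], [-1, -0.1, -0.1, 11.3, 0, 0.1, -0.1], [-1, -0.1, -0.1, 11.4, 0, 0.1, -0.1]]
  ]
}}

```text
clock: 16.2
eef_pos: [678.3, 145.5, 36.3]
tcp_rot: [-3.141, -0.001, 0.147]
contact_force: [-0.1, -0.4, -1.3]
opening: 0.315
```

Request:
{"method": "apply_moves", "body": {
  "targets": [
    [[-1, 0, 0, 0.1, 0, 0, 0], [-1, 0, 0, 0.15, 0, 0, 0], [-1, 0, 0, 0.15, 0, 0, 0]]
  ]
}}

```text
clock: 16.5
eef_pos: [678.4, 145.5, 36.1]
tcp_rot: [-3.141, -0.001, 0.147]
contact_force: [-4.2, -0.3, 8.2]
opening: 0.313
```

Seated at 36.1 with 8 N, as predicted. I'll release and rise.

Request:
{"method": "apply_moves", "body": {
  "targets": [
    [[-0.2, 0, 0, -0.1, 0, 0, 0], [0.1, 0, 0, -0.1, 0, 0, 0], [0.2, 0, 0, -0.1, 0, 0, 0], [0.2, 0, 0, -1.5, 0, 0, 0], [0.2, 0, 0, -5, 0, 0, 0], [0.2, 0, 0, -9, 0, 0, 0], [0.2, 0, 0, -10.5, 0, 0, 0]]
  ]
}}

```text
clock: 17.2
eef_pos: [680.6, 145.9, 146.3]
tcp_rot: [-3.141, -0.007, 0.147]
contact_force: [1.2, 0.3, 0.2]
opening: 0.6
```

Run:
```python
from h import *
im,c=cam('wrist');cv2.imwrite('pics/w13.png',im)
for n,(x,y,rad,a) in rings(im,(190,0,310,384)).items(): print(n,np.round([x,y,rad,a],1),ray(c,(x,y),67).round(1))
print(tr()[1]); go([535.5,166,142],.30)
```

```text
red [247.5 110.7  19.4 700. ] [668.7 216.   67. ]
yellow [247.1 157.7  18.1 606. ] [673.5 180.3  67. ]
green [247.1 197.9  16.6 331. ] [678.4 147.1  67. ]
[681.09280179 145.93917595 147.3662298 ]
go [-14.11  -4.12   0.42] [-0.02 -0.51 -8.77]
```

Request:
{"method": "apply_moves", "body": {
  "targets": [
    [[0.2, -4, -1.1, 0, 0, 0, -2.2], [0.2, -8, -2.2, 0, 0, 0, -4.4], [0.2, -12, -3.4, 0.2, 0, -0.3, -6.6], [0.2, -14.1, -4.1, 0.4, 0, -0.5, -8.7], [0.2, -14.1, -4.1, 0.4, 0, -0.5, -8.7], [0.2, -14.1, -4.1, 3.5, 0, -0.5, -8.7], [0.2, -14.1, -4.1, 6.5, 0, -0.5, -8.7], [0.2, -14.1, -4.1, 6.5, 0, -0.5, -8.7]]
  ]
}}

```text
clock: 18.05
eef_pos: [534.3, 165.2, 77.9]
tcp_rot: [-3.141, 0.006, 0.298]
contact_force: [0.3, -0.1, -0.3]
opening: 0.599
```

Run:
```python
from h import *
im,c=cam('wrist');cv2.imwrite('pics/w14.png',im)
for n,(x,y,rad,a) in rings(im,(190,0,310,384)).items(): print(n,np.round([x,y,rad,a],1),ray(c,(x,y),73).round(1))
print(tr()[1]); go([535.3,166.3,41],.30)
```

```text
blue [249.3 234.1  23.5 783. ] [533.2 166.6  73. ]
[535.39513626 165.51962801  79.70634391]
go [ 0.03 -0.08  3.87] [-0.02  0.2  -0.1 ]
```

Request:
{"method": "apply_moves", "body": {
  "targets": [
    [[0.1, 0, -0.1, 2.2, 0, 0, 0], [0.1, 0, -0.1, 3.5, 0, 0, 0], [0.1, 0, -0.1, 3.85, 0, 0, 0], [-0.4, 0, -0.1, 3.85, 0, 0, 0], [-1, 0, -0.1, 3.85, 0, 0, 0], [-1, 0, -0.1, 3.85, 0, 0, 0], [-1, 0, -0.1, 3.85, 0, 0, 0]]
  ]
}}

```text
clock: 18.8
eef_pos: [535.4, 166.6, 41.9]
tcp_rot: [-3.141, 0.002, 0.298]
contact_force: [0.2, -0.9, 1.7]
opening: 0.318
```

Run:
```python
from h import *
s=r.sense();print(s["eef_pos"],s["opening"],s["contact_force"])
go([683.4,109.6,150],.147)
```

```text
[535.39978505 166.59050268  41.88375312] 0.31842460790161076 [ 0.24012759 -0.89577322  1.73863779]
go [ 12.45   9.79 -10.85] [-0.01  0.14  8.66]
```

Request:
{"method": "apply_moves", "body": {
  "targets": [
    [[-1, 0, 0, -2, 0, 0, 0], [-1, 0, 0, -6, 0, 0, 0], [-1, 0, 0, -10.8, 0, 0, 0], [-1, 3.6, 2.8, -10.8, 0, 0, 2.5], [-1, 7.2, 5.6, -10.8, 0, 0, 5], [-1, 10.6, 8.3, -10.8, 0, 0, 7.4], [-1, 12.5, 9.8, -10.8, 0, 0, 8.7], [-1, 12.5, 9.8, -10.8, 0, 0, 8.7]]
  ]
}}

```text
clock: 19.6
eef_pos: [686.8, 108.2, 149.6]
tcp_rot: [3.141, 0.0, 0.144]
contact_force: [0.4, -0.2, -1.9]
opening: 0.318
```

Run:
```python
from h import *
im,c=cam('wrist');cv2.imwrite('pics/w15.png',im)
s=r.sense();print(s["eef_pos"],s["opening"],s["contact_force"])
go([683.4,109.6,36.2],.147)
```

```text
[684.69862962 108.9131158  149.23400287] 0.3128347240690916 [-0.29815956  0.40094283 -2.38395306]
go [-0.09 -0.09 11.3 ] [ 0.    0.14 -0.11]
```

Request:
{"method": "apply_moves", "body": {
  "targets": [
    [[-1, -0.1, -0.1, 4, 0, 0.1, -0.1], [-1, -0.1, -0.1, 8, 0, 0.1, -0.1], [-1, -0.1, -0.1, 9.6, 0, 0.1, -0.1], [-1, -0.1, -0.1, 10.3, 0, 0.1, -0.1], [-1, -0.1, -0.1, 10.8, 0, 0.1, -0.1], [-1, -0.1, -0.1, 11.1, 0, 0.1, -0.1], [-1, -0.1, -0.1, 11.3, 0, 0.1, -0.1], [-1, -0.1, -0.1, 11.4, 0, 0.1, -0.1]]
  ]
}}

```text
clock: 20.45
eef_pos: [683.9, 109.8, 36.2]
tcp_rot: [3.142, -0.001, 0.147]
contact_force: [-0.2, -0.3, -2.2]
opening: 0.314
```

Request:
{"method": "apply_moves", "body": {
  "targets": [
    [[-1, 0, 0, 0.1, 0, 0, 0], [-1, 0, 0, 0.15, 0, 0, 0], [-1, 0, 0, 0.15, 0, 0, 0]]
  ]
}}

```text
clock: 20.75
eef_pos: [684.0, 109.8, 35.9]
tcp_rot: [-3.142, -0.001, 0.147]
contact_force: [-4.0, -0.6, 6.8]
opening: 0.315
```

Seated at 35.9 with 7 N. I'll release, rise and check.

Request:
{"method": "apply_moves", "body": {
  "targets": [
    [[-0.2, 0, 0, -0.1, 0, 0, 0], [0.1, 0, 0, -0.1, 0, 0, 0], [0.2, 0, 0, -0.1, 0, 0, 0], [0.2, 0, 0, -1.5, 0, 0, 0], [0.2, 0, 0, -5, 0, 0, 0], [0.2, 0, 0, -9.5, 0, 0, 0], [0.2, 0, 0, -14, 0, 0, 0], [0.2, 0, 0, -14, 0, 0, 0]]
  ]
}}

```text
clock: 21.55
eef_pos: [688.0, 110.4, 184.4]
tcp_rot: [-3.141, -0.013, 0.147]
contact_force: [1.0, 0.6, 0.8]
opening: 0.602
```

Run:
```python
from h import *
im,c=cam('wrist')
for n,(x,y,rad,a) in rings(im,(190,0,310,384)).items(): print(n,np.round([x,y,rad,a],1),ray(c,(x,y),67).round(1))
s=r.sense();print(s["eef_pos"],s["opening"],s["contact_force"])
im2,_=cam('side');im3,_=cam('scene')
cv2.imwrite('pics/fin.png',np.hstack([cv2.resize(im[40:340,130:360],(300,391)),cv2.resize(im2[150:290,220:380],(250,391),interpolation=cv2.INTER_CUBIC),cv2.resize(im3[160:260,150:350],(250,391) if 0 else (250,125)) if 0 else cv2.resize(im3[150:260,150:350],(240,391))]))
```

```text
red [244.   68.6  17.3 538. ] [668.6 215.2  67. ]
yellow [244.2 111.8  16.6 533. ] [673.8 179.9  67. ]
green [244.6 150.3  15.2 347. ] [679.  145.9  67. ]
blue [245.2 188.7  14.8 313. ] [684.8 109.5  67. ]
[686.37829133 110.18971364 181.01211992] 0.5994830783200978 [-0.16895396  0.09273573 -0.84768161]
```

View pics/fin.png

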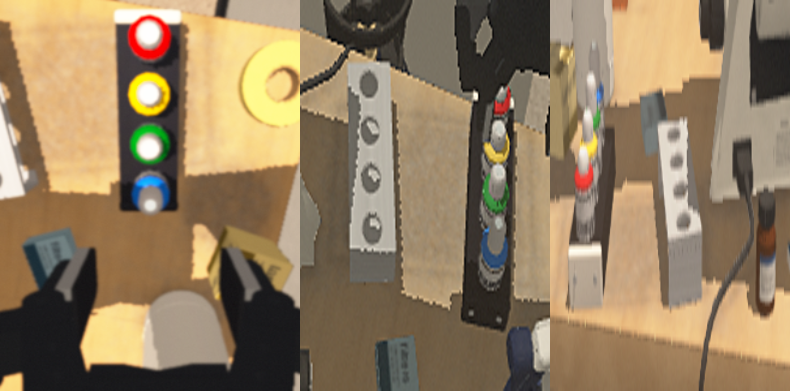

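The final pictures show red, yellow, green and blue in order from the white plate, all upright. The rack is empty and the bottle is standing where it was. I'll hand the job in.

```bash
python3 -c "
from rig import r
print(r.sign_off())"
```

```text
the job is handed in; nothing more can be done
None
```

All four objectives are in the storage block in the order asked (red at the white end, then yellow, green, blue), and I handed the job in at about 22 s on the robot's clock.

- **Seating:** I lowered each one under grip until it pressed lightly on the block (4–10 N). Each stopped within about 0.1 mm of the height I expected. Yellow, green and blue were opened only after that contact, and so was red.
- **Last check:** The final pictures show all four upright, with their rings within about 1.5 mm of the socket axes. The rack is empty, the oil bottle looks to be where it was (I did not measure it), and the open gripper is well above the work.
- **What went wrong:** The first grip on red sat about 4 mm too high, so I opened and regripped it lower while it was still in the rack. Nothing else failed or disagreed.

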